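# Hang the parts bin on the slatwall

### The job

Take the orange bin by its black fin and hang it on the slatwall display, in the upper groove between the two hanging cartons: tilt its front up, slide the lip into the groove, then swing the front down until the bin is fully seated and hangs level against the panel by itself, and let go. Work gently: never force the bin against the display (stay under 30 N), and leave the other things on the bench where they are.

Things in the scene. Friction and masses are not known exactly. Their poses are not given: they have to be found in the camera images.
- rack: Slatwall display fixed to the table: white panel 300 mm wide, top at z = 285 mm, two grooves along y, between two dark posts; base plate 380 x 150 x 14 mm. Origin on the table under the middle of the front face; +x points INTO the panel (the bin hangs on the -x side), y along the grooves, z up. Upper groove: see point groove; lower groove's mouth z = 87 to 105 mm; face flat elsewhere.
- groove (a point): Nominal middle of the lower edge of the UPPER groove's mouth: rack x = 0 (front face), z = 197 mm. Rack axes. The mouth is 18 mm high (z 197 to 215); the slat lips above and below it are 5 mm thick; behind them a cavity 20 mm deep (x 5 to 25), z 191 to 233 mm. True place differs: see point face.
- face (a point): Point on the nominal front face, rack x = 0, y = 0, z = 250 mm, above the upper groove. Rack axes. IMPORTANT: the panel is clamped with play that the reported poses do not show: panel, grooves and hung cartons really sit up to 18 mm higher or lower and up to 5 mm farther in or out (x) than nominal, new each time; find it by touch or sight. It does not yield to light pushes.
- gap (a point): Middle of the free space between the two cartons hung on the panel (blue at y = -118, red at y = +118 mm, each 40 mm wide in y, on wires out to x = -93 mm, z up to 216 mm): rack x = -50, y = 0, z = 160 mm. Rack axes. The bin's middle belongs within 35 mm of y = 0.
- bin: Orange parts bin standing upright on the table, 100 (x) x 90 (y) mm, 0.15 to 0.3 kg, with a black carrying fin. Origin at the centre of its underside; +x points to its BACK, z up. Front and side walls 40 mm high; back plate 80 mm high with its rear face at x = 50 mm; web and lip on top of it (see bin_web, bin_lip). It hangs with this underside 76 mm below the mouth's lower edge.
- bin_web (a point): Where the web's underside leaves the back plate's rear face: bin x = 50, y = 0, z = 76 mm. Bin axes. The web is 4 mm thick, 70 mm wide (y), and runs back to x = 58 mm. Seated, it rests on the lower slat's top edge with this point on the groove's lower front edge; the plate may stand up to 4 mm off the face and the front sag by 2 to 3 degrees.
- bin_lip (a point): Middle of the end of the lip: bin x = 64, y = 0, z = 100 mm. Bin axes. The lip, 4 mm thick, 70 mm wide, rises from the web's end leaning 20 degrees back from upright (end corners x 62.1, z 100.7 and x 65.9, z 99.3; its front face starts 4 mm behind the plate). 24 mm high over all with the web, it enters the mouth only with the bin's front raised, 24 to 30 degrees is best.
- bin_fin (a point): Where to grip the fin: bin x = -15, y = 0, z = 85 mm. Bin axes. The fin is a black plate 12 mm thick (y), 60 mm long (x = -45 to 15 mm), from the bin's floor up to z = 105 mm.
- blue_bin: Bystander: low blue bin without fin or lip, 100 x 90 x 55 mm; origin under its centre.
- spray: Bystander: spray bottle, 48 mm diameter, 170 mm tall; origin under its centre.
- grease: Bystander: tin, 66 mm diameter, 60 mm tall; origin under its centre.
- carton: Bystander: cardboard box 100 x 70 x 50 mm; origin under its centre.
- wrench: Bystander: steel wrench lying flat; origin underneath.
- driver: Bystander: screwdriver lying; origin underneath.
- sprocket: Bystander: dark ring, 90 mm diameter, 8 mm thick, lying flat; origin under its centre.
Mind the look-alikes: they are no part of the job. There is more than one size of the bin; the job needs the middle-sized.

How it is judged:
By the outcome, as a careful person would: the job done as asked, in the order asked, and still so for the second after the job is handed in, with the robot touching nothing.
It also fails if it takes over 64 s, if anything falls off the work surface, if the arm or the gripper's body presses on something with over 40 N, if the wrist force passes 120 N, or if a joint passes its speed limit or range.

### The arm

A 6-joint arm with a two-finger parallel gripper is mounted at the origin on the work surface. World frame = base frame: x ahead of the robot, y to its left, z up, the work surface at z = 0. Lengths are in m, angles in rad, forces in N, time in s.
With the tool pointing down it reaches from about 0.35 to 0.85 m from the base axis. Payload 8.1 kg.
Tool frame: the origin (TCP) lies at the centre of the arm's flange, where the gripper is bolted on; the fingertips stand 186 mm ahead of it and the grasp point (between the pads) lies 167 mm ahead of it; z points along the fingers, y is the line along which they close (so a half turn about z gives the same grasp; the last joint's range is limited). The gripper opens to 93 mm and grips with 3 to 60 N. Pads are 15 mm wide; open, the fingers measure 128 mm over their backs; the gripper's body (75 mm by 188 mm) begins 65 mm behind the grasp point.
Start: joints at [-1.371, 0.13, 1.488, -0, 1.523, -0.085], TCP at [0.169, -0.576, 0.405] pointing down, gripper open.
Joint ranges: [-2.96, 2.96], [-0.89, 2.26], [0.02, 2.5], [-1.34, 4.48], [0, 2.73], [-2.66, 2.66]. Speed limits (rad/s): [2.39, 2.39, 2.79, 3.14, 3.14, 3.14].

### API

Orientations are given as a rotation vector (axis times angle).
In Python, from plant import read_state, read_camera, camera_params, robot gives the robot as it stands.
- The arm moves only by the tool carry_out, never from a script. Its argument "targets" is a list of rows, each an object of numbers: "hand": the opening in per cent of the stroke, from 0 (shut) to 100 (fully open); "x", "y", "z": the shift along the tool's x, y, z in m; "ax", "ay", "az": the turn, a rotation vector about the tool's x, y, z in rad. In form: [{"hand": .., "x": .., "y": .., "z": .., "ax": .., "ay": .., "az": ..}, ...]. A call has 1 to 8 rows; each row is the pose to reach, as a shift and turn from the pose commanded when the call began, along the tool's axes at that moment; what a row does not reach only later rows make up. A row lasts 1/8 s, in which the tool goes at most 62.5 mm and 10.7 degrees, less where a joint would pass 70% of its speed; a pose out of reach is approached as far as the arm can. A call with a gripper value outside its range is refused whole. The fingers move at their own pace and stop on an object; "newtons" is the grip in N (left out, the last holds). Time passes only in rows, so rows that repeat a pose let the fingers close. It gives the time, the measured TCP pose, the force, the opening and the grip force at its end, in the units of the state.
- read_state(): the state, without advancing time (a new reading comes with each control period).
- read_camera(name): name is "side" or "top"; returns (picture, depth): 420x560x3 uint8, blue, green, red; 420x560 float32, m along the optical axis (not along the pixel's ray), 0 where there is no reading.
- camera_params(name): a dict with "fx", "fy", "cx", "cy" (pixels), "position" and "rotation" of the camera in the world. Camera axes: x right, y up, looking along -z (the intrinsics and any distortion apply to the point x, -y, -z); pixel columns grow to the right and rows downward; lengths in m; the calibration is good to about 2 mm. A picture is of the moment at which its call begins. camera_params takes no time and is no camera call.
- robot.close_job(): hands the job in; it is judged then, once.
The state is a dict: "t": time; "q": joint angles; "dq": joint speeds; "joint_torque": joint torques, N m; "tool_pos": TCP position; "orientation": TCP orientation; "force": force on the tool from outside, world axes, zero at the start; "wrist_torque": the same for the moment, N m; "opening": finger opening in m; "gripper_force": force on a finger pad.
Only numpy, scipy, OpenCV 4.12 (cv2) and the standard library are available. Lean on these libraries where they do the work, as an engineer would, in place of code of your own. Each camera call takes 0.05 s, during which the arm holds its last target. There are 200 camera calls.

## Working session

There is one attempt and no reset: what is moved stays moved. The work goes in short steps, Python scripts to look and compute and a tool call to move; the robot and the scene stay as the last step left them, time stands still between calls to the robot, and variables do not carry over. Pictures are saved under pics/ and viewed, at most 10 in all, crops included, and the job is handed in when it is done.

Besides the shell and the picture viewer there is one more tool, called after "Emit:" in YAML: its name, and indented under it one key for each argument. carry_out: Moves the arm, as the interface text tells. Its arguments: {"type":"object","properties":{"targets":{"type":"array","items":{"type":"object","properties":{"hand":{"type":"number"},"x":{"type":"number"},"y":{"type":"number"},"z":{"type":"number"},"ax":{"type":"number"},"ay":{"type":"number"},"az":{"type":"number"}}}},"newtons":{"type":"number"}},"required":["targets"]}

```bash
mkdir -p pics; ls; cat > h.py <<'E'
import numpy as np, cv2
from plant import read_state, read_camera, camera_params, robot
from scipy.spatial.transform import Rotation as R
def cam(n):
    p=camera_params(n); return p
def pts(n,depth):
    p=cam(n); h,w=depth.shape
    u,v=np.meshgrid(np.arange(w),np.arange(h))
    c=np.stack([(u-p['cx'])/p['fx']*depth,-(v-p['cy'])/p['fy']*depth,-depth],-1)
    return c@np.array(p['rotation']).T+np.array(p['position'])
E
python3 - <<'E'
from h import *
for n in ('side','top'):
    print(cam(n))
    im,d=read_camera(n); cv2.imwrite(f'pics/{n}0.png',im); np.savez(f'{n}0.npz',im=im,d=d); print((d>0).mean())
s=read_state(); print(s)
E
```

```text
pics
{'fx': 406.0424879761112, 'fy': 406.0424879761112, 'cx': 285.2012174496528, 'cy': 211.4866593689177, 'position': array([0.32439708, 0.89439777, 0.7307255 ]), 'rotation': array([ 0.12112968, -1.52814092, -2.61755295])}
0.9959438775510204
{'fx': 522.6688250040821, 'fy': 522.6688250040821, 'cx': 282.44910443187257, 'cy': 204.72481223189672, 'position': array([ 0.12683655, -0.06480545,  1.71699486]), 'rotation': array([ 0.16680541, -0.17055371, -1.53588999])}
0.996016156462585
{'t': 0.1, 'q': array([-1.37138379e+00,  1.31042869e-01,  1.48916715e+00, -3.64197771e-05,
        1.52297534e+00, -8.53958290e-02]), 'dq': array([-0.00037746, -0.00056891, -0.00273072, -0.0010327 , -0.00110052,
        0.00097281]), 'joint_torque': array([ 1.30668468e-03, -5.61341929e+01, -4.93095767e+01,  7.71426922e-02,
        2.90175725e-02, -2.17341255e-05]), 'tool_pos': array([ 0.16856058, -0.575623  ,  0.40381942]), 'orientation': array([-3.10821998e+00, -4.45642782e-01,  1.99493644e-04]), 'force': array([-0.58122398,  0.21781383, -1.04789605]), 'wrist_torque': array([0.02808856, 0.04516176, 0.02749631]), 'gripper_force': 0.0, 'opening': 0.09304943510498714}
```

```bash
sed -i "s/np.array(p\['rotation'\]).T/R.from_rotvec(p['rotation']).as_matrix().T/" h.py; python3 - <<'E'
from h import *
for n in ('side','top'):
    z=np.load(f'{n}0.npz'); P=pts(n,z['d']); print(n,[np.round(P[v,u],3) for v,u in ((210,280),(400,280),(300,100),(300,500))])
E
```

```text
side [array([ 0.517, -0.325,  0.042]), array([0.39 , 0.52 , 0.202]), array([0.931, 0.145, 0.005]), array([-0.106,  0.032,  0.013])]
top [array([ 0.482, -0.056,  0.013]), array([-0.07 , -0.072,  0.341]), array([0.169, 0.482, 0.101]), array([ 0.179, -0.527,  0.603])]
```

View pics/side0.png

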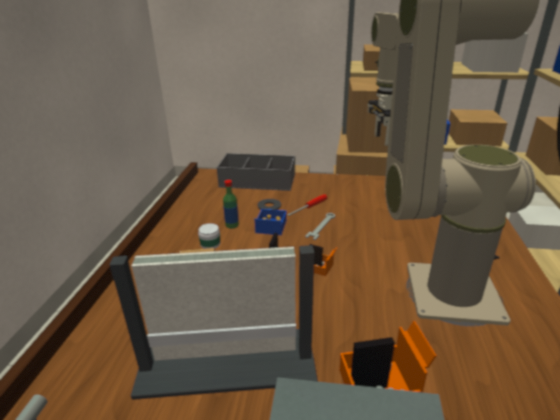

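View pics/top0.png

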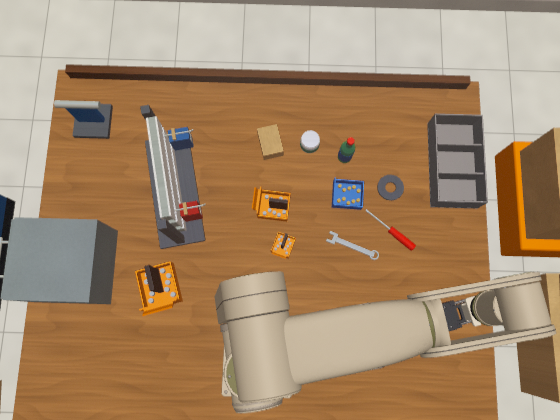

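```bash
python3 - <<'E'
from h import *
z=np.load('top0.npz'); im,d=z['im'],z['d']; P=pts('top',d)
hsv=cv2.cvtColor(im,cv2.COLOR_BGR2HSV)
m=((hsv[...,0]<16)&(hsv[...,1]>200)&(hsv[...,2]>120)).astype(np.uint8)
n,l,s,c=cv2.connectedComponentsWithStats(m)
for i in range(1,n):
    if s[i,4]>60 and s[i,0]<400:
        Q=P[l==i]; print(s[i],np.round(Q.min(0),3),np.round(Q.max(0),3))
t=P[300:340,330:400] if 0 else None
print('table',np.round(P[250:270,200:230].reshape(-1,3).mean(0),4), np.round(P[100:110,330:400].reshape(-1,3).mean(0),4))
crop=np.hstack([cv2.resize(im[170:270,230:330],(400,400),interpolation=cv2.INTER_CUBIC),cv2.resize(im[95:255,130:220],(330,586),interpolation=cv2.INTER_CUBIC)[:400]*1])
cv2.imwrite('pics/crop1.png',cv2.resize(im[95:260,130:330],(800,600*660//600) if 0 else (727,600),interpolation=cv2.INTER_CUBIC))
E
```

```text
[388 227  28  23 218] [ 0.362 -0.501  0.009] [ 0.434 -0.414  0.036]
[169 262  13  45 115] [0.156 0.249 0.004] [0.296 0.288 0.134]
[137 270  11  37 126] [0.155 0.359 0.005] [0.268 0.394 0.063]
table [0.3113 0.1531 0.01  ] [ 0.8713 -0.3417  0.001 ]
```

View pics/crop1.png

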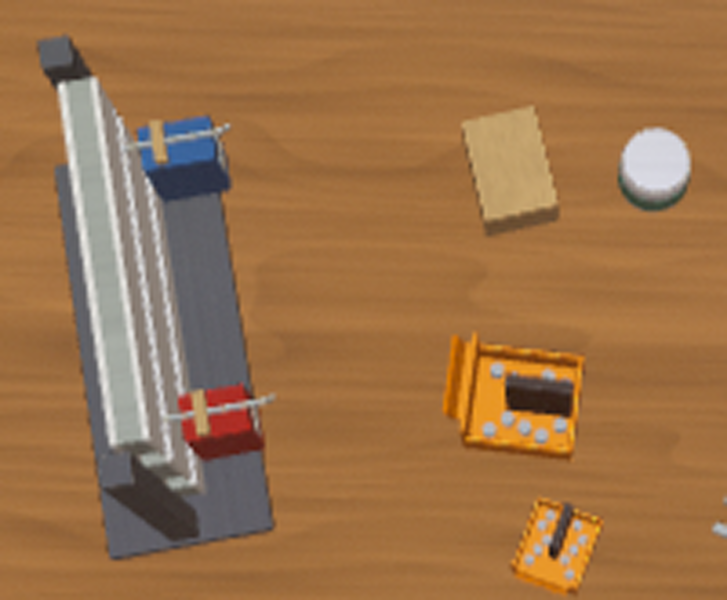

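```bash
python3 - <<'E'
from h import *
for n in ('top','side'):
    z=np.load(f'{n}0.npz'); im,d=z['im'],z['d']; P=pts(n,d)
    H=cv2.cvtColor(im,cv2.COLOR_BGR2HSV); 
    m=(abs(P[...,2])<.03)&(P[...,0]>0)&(P[...,0]<.95)&(P[...,1]>-.6)&(P[...,1]<.6)&(H[...,0]>5)&(H[...,0]<22)&(H[...,1]>90)&(H[...,1]<200)
    Q=P[m]; A=np.c_[Q,][:, :2]; A=np.c_[A,np.ones(len(A))]
    w=np.ones(len(Q),bool)
    for _ in range(5):
        c=np.linalg.lstsq(A[w],Q[w,2],rcond=None)[0]; r=Q[:,2]-A@c; w=abs(r)<.008
    print(n,len(Q),w.sum(),c,r[w].std())
    for x in (.1,.3,.5,.7,.9):
        print([ (lambda k: round(float(np.median(Q[k,2])),4) if k.sum()>20 else None)((abs(Q[:,0]-x)<.05)&(abs(Q[:,1]-y)<.05)) for y in (-.5,-.3,-.1,.1,.3,.5)])
E
```

```text
top 68888 63862 [-0.00036356  0.00075121  0.00154047] 0.0036028421350788415
[None, None, 0.0004, 0.0022, 0.0018, 0.0022]
[0.0012, 0.0011, 0.0015, 0.0015, 0.0016, 0.0012]
[0.0008, 0.001, 0.0016, 0.0012, None, 0.0017]
[0.0009, 0.001, 0.0015, 0.0012, 0.0002, 0.0013]
[0.0018, 0.0018, 0.0016, 0.0017, 0.0018, 0.0024]
side 43056 41457 [ 0.00118802 -0.00011519  0.00098561] 0.0015152605462163146
[0.0008, 0.0011, 0.0012, 0.0012, 0.0011, None]
[0.0013, 0.0014, 0.0015, 0.0013, 0.0014, None]
[0.0016, 0.0016, None, None, None, None]
[0.002, 0.0019, 0.0023, None, 0.0018, 0.0019]
[0.0024, 0.0025, 0.0024, 0.0029, 0.0023, 0.0026]
```

```bash
python3 - <<'E'
from h import *
z=np.load('top0.npz'); im,d=z['im'],z['d']; P=pts('top',d); P[...,2]-=.0014
H=cv2.cvtColor(im,cv2.COLOR_BGR2HSV)
# bin
roi=np.zeros(d.shape,bool); roi[175:232,240:302]=1
o=roi&(H[...,0]<18)&(H[...,1]>200)
q=P[o]; print('orange',np.round(q.min(0),3),np.round(q.max(0),3))
hi=q[q[:,2]>.085]; print('lip',len(hi),np.round(hi.min(0),3),np.round(hi.max(0),3))
f=roi&(H[...,2]<60)&(P[...,2]>.095); q=P[f]; print('fin',len(q),np.round(q.mean(0),4),np.round(q.min(0),3),np.round(q.max(0),3),cv2.minAreaRect((q[:,:2]*1000).astype(np.float32)))
b=roi&(P[...,2]>.008)&(P[...,2]<.115); q=P[b]; print('bin all',cv2.minAreaRect((q[:,:2]*1000).astype(np.float32)),np.histogram(q[:,2],bins=np.arange(0,.12,.01))[0])
w=roi&(P[...,2]>.03)&(P[...,2]<.045); q=P[w]; print('walls',cv2.minAreaRect((q[:,:2]*1000).astype(np.float32)))
w=roi&(P[...,2]>.09)&o; q=P[w]; print('lip',q[:,2].max(),cv2.minAreaRect((q[:,:2]*1000).astype(np.float32)))
# rack
roi=np.zeros(d.shape,bool); roi[95:260,130:215]=1
t=roi&(P[...,2]>.24)&(H[...,2]>110); q=P[t]; zz=q[:,2]; print(np.histogram(zz,bins=np.arange(.24,.32,.005)))
top=q[zz>np.percentile(zz,90)-.008]; print('paneltop',len(top),np.median(top[:,2]),cv2.minAreaRect((top[:,:2]*1000).astype(np.float32)),top.mean(0))
dk=roi&(H[...,2]<110)&(abs(P[...,2]-.014)<.005); q=P[dk]; print('base',len(q),np.median(q[:,2]),cv2.minAreaRect((q[:,:2]*1000).astype(np.float32)))
E
```

```text
orange [ 0.127 -0.087 -0.006] [0.543 0.035 1.716]
lip 83 [ 0.127 -0.065  0.085] [0.538 0.033 1.716]
fin 3 [ 0.4879 -0.0515  0.1014] [ 0.487 -0.065  0.096] [ 0.49  -0.037  0.111] ((487.690673828125, -50.910728454589844), (28.757057189941406, 1.4859964847564697), 85.08634948730469)
bin all ((507.6854553222656, -25.348365783691406), (192.16693115234375, 199.82073974609375), 0.25418221950531006) [ 83 151  80  93  71  19  17  40  81  53  85]
walls ((496.497802734375, -35.02569580078125), (98.11871337890625, 91.7488784790039), 84.35475158691406)
lip 1.7155948588713499 ((330.2388610839844, -9.359264373779297), (420.9481506347656, 24.28519058227539), 11.94616985321045)
(array([ 29,  34,  29,  33,  31,  28,  34, 171, 594, 364,  36,   5,   0,
         0,   0,   0]), array([0.24 , 0.245, 0.25 , 0.255, 0.26 , 0.265, 0.27 , 0.275, 0.28 ,
       0.285, 0.29 , 0.295, 0.3  , 0.305, 0.31 , 0.315, 0.32 ]))
paneltop 1026 0.28440424190431607 ((389.9156188964844, 195.69383239746094), (726.4202880859375, 143.5110321044922), 33.54228973388672) [0.52435871 0.27855145 0.34184378]
base 1374 0.013911977936334764 ((540.3441162109375, 300.2646484375), (376.22735595703125, 149.46414184570312), 12.455682754516602)
```

```bash
python3 - <<'E'
from h import *
a=np.radians(12.46); ex=np.array([-np.sin(a),np.cos(a)]); ey=np.array([-np.cos(a),-np.sin(a)]); c0=np.array([.5403,.3003])
for n,off in (('top',.0014),('side',.0016)):
    z=np.load(f'{n}0.npz'); im,d=z['im'],z['d']; P=pts(n,d); P[...,2]-=off
    H=cv2.cvtColor(im,cv2.COLOR_BGR2HSV)
    X=(P[...,:2]-c0)@ex; Y=(P[...,:2]-c0)@ey; Z=P[...,2]
    g=(d>0)&(abs(X)<.12)&(abs(Y)<.13)&(Z>.03)&(Z<.35)
    h,xe,ze=np.histogram2d(X[g],Z[g],bins=[np.arange(-.12,.121,.005),np.arange(.03,.32,.01)])
    k=[i for i in range(len(h)) if h[i].sum()>30]
    print(n); print('      z',(ze[:-1]*1000).round().astype(int).tolist())
    for i in k: print(round(xe[i]*1000),h[i].astype(int).tolist())
    t=g&(Z>.27)&(Z<.30)&(abs(Y)<.12)
    # slope along Y at top
    for y in (-.1,-.05,0,.05,.1):
        s=t&(abs(Y-y)<.025); print(y,s.sum(),np.median(Z[s]).round(4),np.percentile(X[s],[2,10,50,90,98]).round(4))
E
```

```text
top
      z [30, 40, 50, 60, 70, 80, 90, 100, 110, 120, 130, 140, 150, 160, 170, 180, 190, 200, 210, 220, 230, 240, 250, 260, 270, 280, 290, 300, 310]
-100 [0, 0, 0, 0, 0, 0, 0, 0, 2, 5, 2, 3, 6, 5, 2, 3, 5, 3, 2, 0, 0, 0, 0, 0, 0, 0, 0, 0, 0]
-95 [0, 0, 0, 0, 0, 0, 0, 0, 1, 1, 6, 3, 4, 2, 2, 3, 12, 5, 1, 0, 0, 0, 0, 0, 0, 0, 0, 0, 0]
-90 [0, 0, 0, 0, 0, 0, 0, 0, 4, 5, 2, 4, 3, 5, 6, 7, 22, 10, 1, 0, 0, 0, 0, 0, 0, 0, 0, 0, 0]
-85 [0, 0, 0, 0, 0, 0, 0, 0, 1, 2, 1, 2, 2, 1, 2, 4, 23, 7, 1, 0, 0, 0, 0, 0, 0, 0, 0, 0, 0]
-80 [0, 0, 0, 0, 0, 0, 0, 0, 0, 2, 2, 1, 1, 3, 1, 3, 27, 5, 2, 0, 0, 0, 0, 0, 0, 0, 0, 0, 0]
-75 [0, 0, 0, 0, 0, 0, 0, 0, 2, 1, 1, 2, 2, 2, 1, 5, 23, 11, 0, 0, 0, 0, 0, 0, 0, 0, 0, 0, 0]
-70 [0, 0, 0, 0, 0, 0, 0, 0, 2, 2, 1, 2, 2, 4, 1, 6, 26, 4, 3, 0, 0, 0, 0, 0, 0, 0, 0, 0, 0]
-65 [0, 0, 0, 0, 0, 0, 0, 0, 2, 1, 1, 1, 1, 3, 1, 2, 20, 7, 2, 0, 0, 0, 0, 0, 0, 0, 0, 0, 0]
-60 [0, 0, 0, 0, 0, 0, 0, 0, 0, 3, 2, 3, 2, 0, 3, 1, 22, 22, 7, 0, 0, 0, 0, 0, 0, 0, 0, 0, 0]
-55 [0, 0, 0, 0, 0, 0, 0, 0, 2, 1, 2, 2, 2, 1, 0, 3, 3, 27, 6, 0, 0, 0, 0, 0, 0, 0, 0, 0, 0]
-50 [0, 0, 0, 0,
[... 1877 characters left out ...]
0, 2, 1, 2, 3, 1, 0, 0, 3, 3, 0, 1, 0, 1, 2, 0, 4, 2, 208, 0, 0, 0]
5 [223, 392, 388, 425, 219, 0, 0, 0, 369, 449, 462, 467, 485, 466, 502, 509, 498, 526, 531, 540, 541, 585, 550, 590, 591, 349, 0, 0, 0]
10 [1, 9, 11, 4, 7, 8, 11, 17, 182, 11, 17, 11, 15, 10, 19, 13, 17, 15, 11, 18, 18, 8, 21, 17, 18, 6, 0, 0, 0]
15 [0, 0, 0, 0, 0, 226, 414, 447, 314, 0, 0, 0, 0, 0, 0, 0, 0, 0, 0, 0, 0, 0, 0, 0, 0, 0, 0, 0, 0]
-0.1 380 0.2829 [-0.022  -0.018   0.0022  0.0086  0.0093]
-0.05 422 0.2829 [-0.0222 -0.0174  0.0023  0.0086  0.0097]
0 419 0.2829 [-0.0221 -0.018   0.0028  0.0088  0.0098]
0.05 403 0.2829 [-0.0218 -0.0176  0.0024  0.0089  0.0096]
0.1 361 0.2828 [-0.0218 -0.0173  0.003   0.0089  0.0103]
```

```bash
python3 - <<'E'
from h import *
a=np.radians(12.46); ex=np.array([-np.sin(a),np.cos(a)]); ey=np.array([-np.cos(a),-np.sin(a)]); c0=np.array([.5403,.3003])
D=[];
for i in range(8):
    im,d=read_camera('top'); D.append(d)
d=np.median(D,0); np.savez('top1.npz',im=im,d=d)
P=pts('top',d); P[...,2]-=.0014
X=(P[...,:2]-c0)@ex; Y=(P[...,:2]-c0)@ey; Z=P[...,2]
g=(d>0)&(abs(X+.01)<.04)&(abs(Y)<.08)&(Z>.03)&(Z<.35)
for z0 in np.arange(.074,.116,.003).tolist()+np.arange(.182,.224,.003).tolist()+[.27,.273,.276,.279,.282]:
    s=g&(Z>=z0)&(Z<z0+.003); print(round(z0*1000),s.sum(),(np.percentile(X[s],[5,50,95])*1000).round(1) if s.sum() else '')
s=g&(X>-.018)&(X<.006); print('top',np.median(Z[s]))
c=(d>0)&(X<-.035)&(X>-.11)&(abs(Y)<.15)&(Z>.05)
for sg in (1,-1):
    k=c&(Y*sg>.08); print(sg,np.percentile(Z[k],[50,90,97,100]).round(4),np.percentile(Y[k],[2,50,98]).round(4), np.percentile(X[k],[1,99]).round(4))
# fin & lip, bin
H=cv2.cvtColor(im,cv2.COLOR_BGR2HSV)
roi=np.zeros(d.shape,bool); roi[175:225,250:302]=1; roi&=(d>0)
def rect(m): 
    q=P[m]; return len(q),np.round(np.median(q[:,2]),4),cv2.minAreaRect((q[:,:2]*1000).astype(np.float32))
print('fin',rect(roi&(H[...,2]<70)&(Z>.09)))
print('rim',rect(roi&(Z>.032)&(Z<.048)))
print('lip',rect(roi&(Z>.088)&(H[...,2]>100)))
print('all',rect(roi&(Z>.012)&(Z<.13)))
E
```

```text
74 4 [-22.8 -22.7 -22.7]
77 1 [-23. -23. -23.]
80 6 [-23.2 -22.4 -21.4]
83 26 [-23.4 -22.  -20.4]
86 16 [-23.6 -21.9 -20.8]
89 0 
92 0 
95 0 
98 0 
101 1 [-23.2 -23.2 -23.2]
104 8 [-23.4 -22.9 -22.1]
107 15 [-23.5 -22.5 -22.1]
110 8 [-23.7 -23.3 -22.2]
113 5 [-22.7 -22.6 -22.1]
116 6 [-22.6 -22.5 -22.3]
182 6 [-22.8 -22.6 -22.5]
185 2 [-22.7 -22.6 -22.6]
188 3 [-23.3 -23.2 -23. ]
191 16 [-23.6 -22.8 -20.7]
194 36 [-23.4 -21.8 -20.6]
197 11 [-23.3 -22.1 -20.9]
200 0 
203 0 
206 0 
209 0 
212 1 [-23.3 -23.3 -23.3]
215 17 [-23.5 -22.9 -22.5]
218 16 [-23.7 -22.8 -22.2]
221 8 [-22.9 -22.6 -22.3]
224 8 [-22.8 -22.4 -22.1]
270 13 [-23.  -22.6 -22.3]
273 7 [-22.7 -22.6 -22.1]
276 12 [-22.9 -22.6 -22.2]
279 75 [-22.4  -7.5   8.2]
282 446 [-21.1  -7.3   6.9]
top 0.2836127630683651
1 [0.1954 0.2069 0.2089 0.2112] [0.0963 0.1221 0.1347] [-0.1019 -0.0361]
-1 [0.1941 0.2065 0.2091 0.2105] [-0.1388 -0.108  -0.101 ] [-0.1017 -0.036 ]
fin (20, np.float64(0.0991), ((489.2731018066406, -49.42906951904297), (50.98543167114258, 1.13552725315094), 85.3215560913086))
rim (148, np.float64(0.0396), ((496.1036376953125, -34.85239791870117), (98.20829772949219, 90.62998962402344), 84.52559661865234))
lip (87, np.float64(0.0997), ((509.4500427246094, -18.00829315185547), (65.94086456298828, 112.92018127441406), 9.488919258117676))
all (657, np.float64(0.0426), ((496.8848876953125, -26.099105834960938), (115.85301208496094, 90.5269775390625), 84.66732025146484))
```

```bash
cat >> h.py <<'E'
PHI=np.radians(25)
def yawpitch(yaw,th):  # bin x along yaw (deg), front raised by th deg
    return R.from_euler('z',yaw,degrees=True)*R.from_euler('y',th,degrees=True)
c,s=np.cos(PHI),np.sin(PHI)
TB=R.from_matrix(np.array([[c,0,s],[0,-1,0],[s,0,-c]]))  # cols: tool x,y,z in bin axes
GRIP=np.array([-.015,0,.085]); WEB=np.array([.05,0,.076])
def tool(Rb,origin):   # bin pose -> tool pose
    Rt=Rb*TB; return Rt, origin+Rb.apply(GRIP)-.167*Rt.apply([0,0,1])
YAW=102.46; G=np.array([.5452,.2782,.195]); EX=R.from_euler('z',YAW,degrees=True)
def hang(X,Z,th,Y=0):  # web point at rack (X,Y,Z) from groove edge
    Rb=yawpitch(YAW,th); return tool(Rb, G+EX.apply([X,Y,Z])-Rb.apply(WEB))
def rows(poses,base=None):
    st=read_state(); R0,p0=base or (R.from_rotvec(st['orientation']),st['tool_pos'])
    for Rt,p in poses:
        d=R0.inv().apply(p-p0); a=(R0.inv()*Rt).as_rotvec(); print(np.round(d,3).tolist(),np.round(a,3).tolist())
def show():
    st=read_state(); print({k:np.round(st[k],4).tolist() for k in ('t','tool_pos','orientation','force','q','opening','gripper_force')})
E
python3 - <<'E'
from h import *
Rb=yawpitch(84.6,0); Rt,p=tool(Rb,np.array([.4961,-.0345,0]))
print(p,Rt.apply([0,0,1])); rows([(Rt,np.array([*p[:2],.405])),(Rt,p)])
E
```

```text
[ 0.48804647 -0.11969745  0.2363534 ] [ 0.03977189  0.42074267 -0.90630779]
[0.435, -0.348, -0.0] [0.26, 0.383, -1.172]
[0.435, -0.348, 0.168] [0.26, 0.383, -1.172]
```

Emit:
carry_out:
  targets:
    - {"hand": 70,"x": 0.05,"y": -0.04,"z": -0.01,"ax": 0.03,"ay": 0.048,"az": -0.146}
    - {"hand": 70,"x": 0.1,"y": -0.08,"z": -0.01,"ax": 0.065,"ay": 0.096,"az": -0.29}
    - {"hand": 70,"x": 0.15,"y": -0.12,"z": -0.01,"ax": 0.1,"ay": 0.145,"az": -0.44}
    - {"hand": 70,"x": 0.2,"y": -0.16,"z": -0.01,"ax": 0.13,"ay": 0.19,"az": -0.586}
    - {"hand": 70,"x": 0.25,"y": -0.2,"z": -0.01,"ax": 0.16,"ay": 0.24,"az": -0.73}
    - {"hand": 70,"x": 0.3,"y": -0.24,"z": -0.01,"ax": 0.195,"ay": 0.287,"az": -0.88}
    - {"hand": 70,"x": 0.35,"y": -0.28,"z": -0.01,"ax": 0.23,"ay": 0.335,"az": -1.02}
    - {"hand": 70,"x": 0.39,"y": -0.31,"z": -0.005,"ax": 0.26,"ay": 0.383,"az": -1.172}

```text
t: 1.5
tool_pos: [0.4567, -0.167, 0.4105]
orientation: [-2.075, -1.898, -0.463]
force: [1.0, -0.2, 0.4]
opening: 0.0649
gripper_force: 0.0
```

```bash
python3 - <<'E'
from h import *
show()
Rb=yawpitch(84.6,0); Rt,p=tool(Rb,np.array([.4961,-.0345,0]))
rows([(Rt,p+[0,0,.12]),(Rt,p+[0,0,.08]),(Rt,p)])
E
```

```text
{'t': 1.5, 'tool_pos': [0.4567, -0.167, 0.4105], 'orientation': [-2.0749, -1.898, -0.4631], 'force': [1.0378, -0.1568, 0.396], 'q': [-0.604, -0.1012, 1.7443, 0.3824, 1.7115, -0.5016], 'opening': 0.0649, 'gripper_force': 0.0}
[0.022, 0.027, 0.07] [0.0, -0.001, 0.005]
[0.005, 0.027, 0.106] [0.0, -0.001, 0.005]
[-0.028, 0.027, 0.179] [0.0, -0.001, 0.005]
```

Emit:
carry_out:
  targets:
    - {"hand": 70,"x": 0.022,"y": 0.027,"z": 0.05}
    - {"hand": 70,"x": 0.005,"y": 0.027,"z": 0.1,"az": 0.005}
    - {"hand": 70,"x": 0.0,"y": 0.027,"z": 0.115,"az": 0.005}
    - {"hand": 70,"x": 0.0,"y": 0.027,"z": 0.115,"az": 0.005}

```text
schema error: expected keys hand, x, y, z, ax, ay, az
```

```bash
python3 - <<'E'
from h import *
im,d=read_camera('side'); im2,d2=read_camera('top')
A=cv2.resize(im[150:290,210:390],(514,400)); B=cv2.resize(im2[150:290,220:320],(286,400))
cv2.imwrite('pics/hover.png',np.hstack([A,B]))
show()
Rb=yawpitch(84.6,0); Rt,p=tool(Rb,np.array([.4961,-.0345,0]))
rows([(Rt,p)])
E
```

```text
{'t': 1.6, 'tool_pos': [0.4578, -0.1645, 0.4092], 'orientation': [-2.0677, -1.9001, -0.4628], 'force': [-0.6493, -0.7846, 0.3624], 'q': [-0.5989, -0.0989, 1.7449, 0.384, 1.7114, -0.5017], 'opening': 0.0655, 'gripper_force': 0.0}
[-0.031, 0.026, 0.177] [-0.003, -0.003, 0.009]
```

View pics/hover.png

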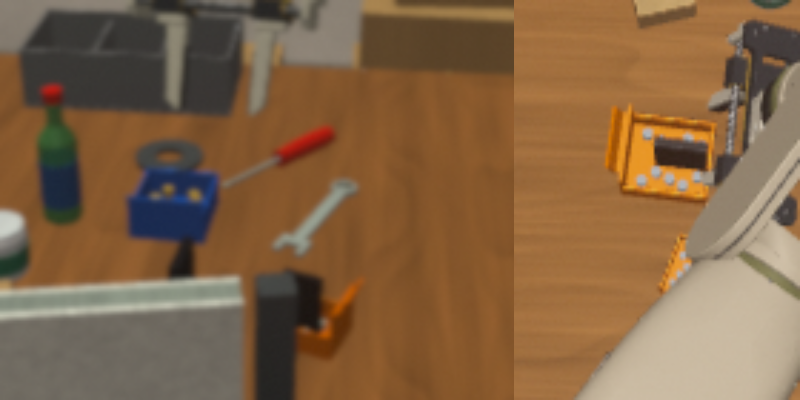

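Emit:
carry_out:
  targets:
    - {"hand": 70,"x": 0.02,"y": 0.026,"z": 0.05,"ax": 0,"ay": 0,"az": 0.005}
    - {"hand": 70,"x": 0.005,"y": 0.026,"z": 0.1,"ax": 0,"ay": 0,"az": 0.005}
    - {"hand": 70,"x": -0.003,"y": 0.026,"z": 0.115,"ax": 0,"ay": 0,"az": 0.005}
    - {"hand": 70,"x": -0.003,"y": 0.026,"z": 0.115,"ax": 0,"ay": 0,"az": 0.005}
    - {"hand": 70,"x": -0.003,"y": 0.026,"z": 0.115,"ax": 0,"ay": 0,"az": 0.005}

```text
t: 2.22
tool_pos: [0.4865, -0.1266, 0.3065]
orientation: [-2.086, -1.888, -0.462]
force: [0.5, -0.4, 0.9]
opening: 0.0649
gripper_force: 0.0
```

```bash
python3 - <<'E'
from h import *
im2,d2=read_camera('top')
B=cv2.resize(im2[160:260,220:320],(600,600)); cv2.imwrite('pics/hover2.png',B)
show()
Rb=yawpitch(84.6,0); Rt,p=tool(Rb,np.array([.4961,-.0345,0]))
rows([(Rt,p)])
E
```

```text
{'t': 2.275, 'tool_pos': [0.4866, -0.1266, 0.3066], 'orientation': [-2.0865, -1.8882, -0.4622], 'force': [-0.2193, 0.1007, 0.4433], 'q': [-0.5065, 0.0048, 1.8362, 0.3993, 1.4884, -0.4781], 'opening': 0.0651, 'gripper_force': 0.0}
[-0.023, 0.001, 0.067] [0.003, 0.001, -0.005]
```

View pics/hover2.png

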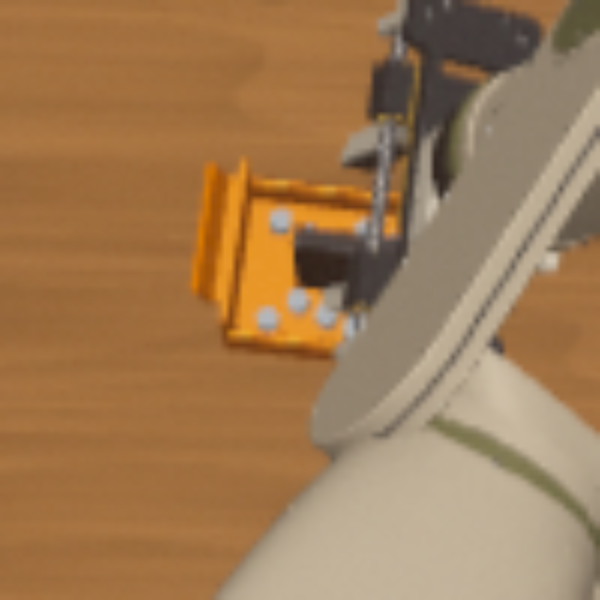

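Emit:
carry_out:
  targets:
    - {"hand": 70,"x": -0.012,"y": 0.001,"z": 0.03,"ax": 0.003,"ay": 0.001,"az": -0.005}
    - {"hand": 70,"x": -0.023,"y": 0.001,"z": 0.06,"ax": 0.003,"ay": 0.001,"az": -0.005}
    - {"hand": 70,"x": -0.023,"y": 0.001,"z": 0.067,"ax": 0.003,"ay": 0.001,"az": -0.005}
    - {"hand": 70,"x": -0.023,"y": 0.001,"z": 0.067,"ax": 0.003,"ay": 0.001,"az": -0.005}
    - {"hand": 30,"x": -0.023,"y": 0.001,"z": 0.067,"ax": 0.003,"ay": 0.001,"az": -0.005}
    - {"hand": 25,"x": -0.023,"y": 0.001,"z": 0.067,"ax": 0.003,"ay": 0.001,"az": -0.005}
    - {"hand": 22,"x": -0.023,"y": 0.001,"z": 0.067,"ax": 0.003,"ay": 0.001,"az": -0.005}
  newtons: 45

```text
t: 3.15
tool_pos: [0.4878, -0.1183, 0.2345]
orientation: [-2.077, -1.892, -0.459]
force: [0.4, -0.1, 0.2]
opening: 0.0395
gripper_force: 0.0
```

```bash
python3 - <<'E'
from h import *
show()
E
```

```text
{'t': 3.15, 'tool_pos': [0.4878, -0.1183, 0.2345], 'orientation': [-2.0774, -1.8921, -0.4593], 'force': [0.4309, -0.1108, 0.1819], 'q': [-0.4912, 0.095, 1.8871, 0.4097, 1.3589, -0.5257], 'opening': 0.0395, 'gripper_force': 0.0}
```

Emit:
carry_out:
  targets:
    - {"hand": 0,"x": 0,"y": 0,"z": 0,"ax": 0,"ay": 0,"az": 0}
    - {"hand": 0,"x": 0,"y": 0,"z": 0,"ax": 0,"ay": 0,"az": 0}
    - {"hand": 0,"x": 0,"y": 0,"z": 0,"ax": 0,"ay": 0,"az": 0}
    - {"hand": 0,"x": 0,"y": 0,"z": 0,"ax": 0,"ay": 0,"az": 0}
    - {"hand": 0,"x": 0,"y": 0,"z": 0,"ax": 0,"ay": 0,"az": 0}
    - {"hand": 0,"x": 0,"y": 0,"z": 0,"ax": 0,"ay": 0,"az": 0}
  newtons: 45

```text
t: 3.9
tool_pos: [0.4876, -0.1182, 0.2338]
orientation: [-2.077, -1.892, -0.459]
force: [1.8, 0.9, -0.1]
opening: 0.0119
gripper_force: 45.0
```

```bash
python3 - <<'E'
from h import *
show()
Rb=yawpitch(84.6,0); Rt,p=tool(Rb,np.array([.4961,-.0345,0]))
rows([(Rt,p)])
E
```

```text
{'t': 3.9, 'tool_pos': [0.4876, -0.1182, 0.2338], 'orientation': [-2.0771, -1.8915, -0.4589], 'force': [1.8021, 0.8989, -0.0832], 'q': [-0.4911, 0.0958, 1.8875, 0.4097, 1.3584, -0.5258], 'opening': 0.0119, 'gripper_force': 44.9978}
[-0.0, 0.001, -0.003] [-0.003, -0.001, 0.0]
```

```bash
sed -i 's/-\.167\*Rt/-.164*Rt/' h.py; python3 - <<'E'
from h import *
st=read_state(); R0=R.from_rotvec(st['orientation']); p0=st['tool_pos']
P=[(R0,p0+[0,0,.06]),(R0,p0+[0,0,.19]),hang(-.075,-.004,27)]
for q in P: print(q[1])
rows(P)
E
```

```text
[ 0.48763675 -0.11820454  0.29384715]
[ 0.48763675 -0.11820454  0.42384715]
[0.5717611  0.15799354 0.39242854]
[0.025, -0.0, -0.054] [0.0, 0.0, 0.0]
[0.08, -0.0, -0.172] [0.0, 0.0, 0.0]
[0.323, 0.058, -0.024] [0.06, -0.469, -0.307]
```

Emit:
carry_out:
  targets:
    - {"hand": 0,"x": 0.004,"y": 0,"z": -0.009,"ax": 0,"ay": 0,"az": 0}
    - {"hand": 0,"x": 0.015,"y": 0,"z": -0.032,"ax": 0,"ay": 0,"az": 0}
    - {"hand": 0,"x": 0.03,"y": 0,"z": -0.065,"ax": 0,"ay": 0,"az": 0}
    - {"hand": 0,"x": 0.046,"y": 0,"z": -0.098,"ax": 0,"ay": 0,"az": 0}
    - {"hand": 0,"x": 0.062,"y": 0,"z": -0.132,"ax": 0,"ay": 0,"az": 0}
    - {"hand": 0,"x": 0.075,"y": 0,"z": -0.16,"ax": 0,"ay": 0,"az": 0}
    - {"hand": 0,"x": 0.08,"y": 0,"z": -0.172,"ax": 0,"ay": 0,"az": 0}
    - {"hand": 0,"x": 0.08,"y": 0,"z": -0.172,"ax": 0,"ay": 0,"az": 0}

```text
t: 4.9
tool_pos: [0.4881, -0.1187, 0.4239]
orientation: [-2.077, -1.892, -0.459]
force: [0.4, -0.6, -2.7]
opening: 0.0119
gripper_force: 45.0
```

```bash
python3 - <<'E'
from h import *
show()
rows([hang(-.16,.0,27),hang(-.08,-.004,27)])
E
```

```text
{'t': 4.9, 'tool_pos': [0.4881, -0.1187, 0.4239], 'orientation': [-2.0775, -1.8923, -0.4589], 'force': [0.4269, -0.5505, -2.7101], 'q': [-0.4914, -0.086, 1.7056, 0.4028, 1.6925, -0.3832], 'opening': 0.0119, 'gripper_force': 44.9983}
[0.172, 0.084, 0.11] [0.061, -0.468, -0.307]
[0.239, 0.059, 0.146] [0.061, -0.468, -0.307]
```

Emit:
carry_out:
  targets:
    - {"hand": 0,"x": 0.012,"y": 0.006,"z": 0.008,"ax": 0.005,"ay": -0.035,"az": -0.023}
    - {"hand": 0,"x": 0.04,"y": 0.02,"z": 0.027,"ax": 0.015,"ay": -0.11,"az": -0.075}
    - {"hand": 0,"x": 0.075,"y": 0.036,"z": 0.048,"ax": 0.027,"ay": -0.205,"az": -0.135}
    - {"hand": 0,"x": 0.11,"y": 0.053,"z": 0.07,"ax": 0.039,"ay": -0.3,"az": -0.195}
    - {"hand": 0,"x": 0.142,"y": 0.069,"z": 0.091,"ax": 0.05,"ay": -0.39,"az": -0.255}
    - {"hand": 0,"x": 0.165,"y": 0.08,"z": 0.106,"ax": 0.059,"ay": -0.45,"az": -0.295}
    - {"hand": 0,"x": 0.172,"y": 0.084,"z": 0.11,"ax": 0.061,"ay": -0.468,"az": -0.307}
    - {"hand": 0,"x": 0.172,"y": 0.084,"z": 0.11,"ax": 0.061,"ay": -0.468,"az": -0.307}

```text
t: 5.9
tool_pos: [0.5901, 0.0753, 0.3948]
orientation: [1.952, 2.432, -0.037]
force: [-0.5, -0.5, -3.0]
opening: 0.0115
gripper_force: 45.0
```

```bash
python3 - <<'E'
from h import *
show()
rows([hang(-.16,0,27),hang(-.1,-.003,27),hang(-.045,-.006,27)])
im,d=read_camera('top'); np.savez('top2.npz',im=im,d=d)
cv2.imwrite('pics/pre.png',cv2.resize(im[110:260,130:290],(640,600)))
E
```

```text
{'t': 5.9, 'tool_pos': [0.5901, 0.0753, 0.3948], 'orientation': [1.9519, 2.4317, -0.0369], 'force': [-0.4954, -0.5042, -2.9988], 'q': [0.0515, 0.1217, 1.5159, -0.0332, 1.5024, -0.1643], 'opening': 0.0115, 'gripper_force': 44.9984}
[-0.0, -0.0, -0.002] [-0.004, -0.002, 0.001]
[0.06, 0.0, -0.001] [-0.004, -0.002, 0.001]
[0.115, 0.0, 0.001] [-0.004, -0.002, 0.001]
```

View pics/pre.png

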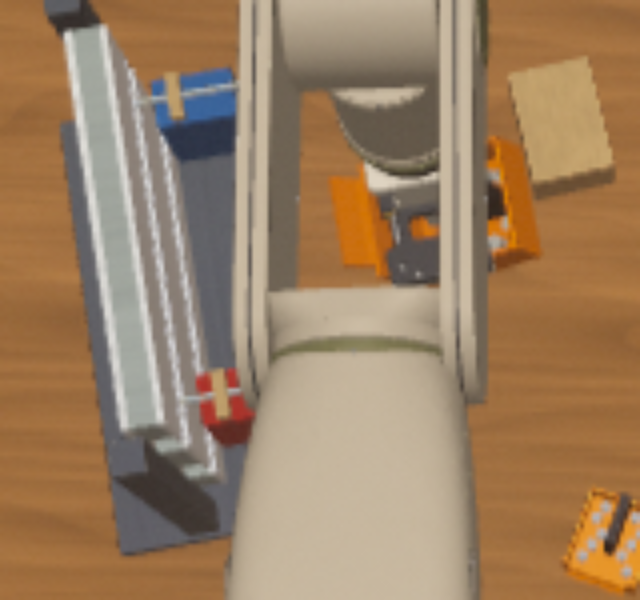

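```bash
python3 - <<'E'
from h import *
z=np.load('top2.npz'); im,d=z['im'],z['d']; P=pts('top',d); P[...,2]-=.0014
H=cv2.cvtColor(im,cv2.COLOR_BGR2HSV)
m=(H[...,0]<18)&(H[...,1]>200)&(d>0); m[:,:205]=0; m[:145]=0; m[182:]=0; m[:,228:]=0
q=EX.inv().apply(P[m]-G)*1000  # rack frame mm
print(len(q))
# predicted lip/web in rack frame from the present tool pose
st=read_state(); Rt=R.from_rotvec(st['orientation']); p=st['tool_pos']; Rb=Rt*TB.inv(); o=p+.164*Rt.apply([0,0,1])-Rb.apply(GRIP)
f=lambda b:(EX.inv().apply(o+Rb.apply(b)-G)*1000).round(1)
print('web',f(WEB),'lipend c1',f([.0621,0,.1007]),'c2',f([.0659,0,.0993]),'lipbase front',f([.054,0,.080]), 'platetop',f([.047,0,.08]))
print('pitch',np.degrees(np.arcsin(-Rb.apply([1,0,0])[2])))
for x0 in np.arange(-160,-120,3):
    s=(q[:,0]>=x0)&(q[:,0]<x0+3)
    if s.sum(): print(x0,s.sum(),'Z',np.percentile(q[s,2],[10,50,90]).round(1),'Y',q[s,1].min().round(1),q[s,1].max().round(1))
E
```

```text
250
web [-159.9    0.8   -1. ] lipend c1 [-138.     0.7   15.6] c2 [-135.2    0.7   12.6] lipbase front [-154.6    0.7    0.8] platetop [-160.8    0.7    4. ]
pitch 26.887636783961852
-160 27 Z [-2.5  3.1  6.9] Y -41.3 44.4
-157 18 Z [-2.5  0.3  4. ] Y -29.4 32.5
-154 24 Z [-5.5  0.3  5. ] Y -29.7 34.4
-151 23 Z [-0.1  3.2  7.9] Y -30.0 35.7
-148 27 Z [ 0.7  5.1 10.3] Y -33.7 36.0
-145 22 Z [ 2.2  9.5 14.2] Y -35.7 36.4
-142 25 Z [ 9.  13.1 17. ] Y -34.2 34.3
-139 22 Z [11.1 14.3 17.4] Y -28.7 34.0
-136 3 Z [11.8 12.3 15.4] Y -30.9 23.2
```

Emit:
carry_out:
  targets:
    - {"hand": 0,"x": 0.012,"y": 0,"z": -0.002,"ax": -0.004,"ay": -0.002,"az": 0.001}
    - {"hand": 0,"x": 0.04,"y": 0,"z": -0.002,"ax": -0.004,"ay": -0.002,"az": 0.001}
    - {"hand": 0,"x": 0.07,"y": 0,"z": -0.001,"ax": -0.004,"ay": -0.002,"az": 0.001}
    - {"hand": 0,"x": 0.095,"y": 0,"z": 0.0,"ax": -0.004,"ay": -0.002,"az": 0.001}
    - {"hand": 0,"x": 0.11,"y": 0,"z": 0.001,"ax": -0.004,"ay": -0.002,"az": 0.001}
    - {"hand": 0,"x": 0.115,"y": 0,"z": 0.001,"ax": -0.004,"ay": -0.002,"az": 0.001}
    - {"hand": 0,"x": 0.115,"y": 0,"z": 0.001,"ax": -0.004,"ay": -0.002,"az": 0.001}

```text
t: 6.82
tool_pos: [0.5656, 0.187, 0.3917]
orientation: [1.95, 2.425, -0.031]
force: [0.0, 0.1, -2.5]
opening: 0.0118
gripper_force: 45.0
```

```bash
cat >> h.py <<'E'
def where():
    st=read_state(); Rt=R.from_rotvec(st['orientation']); p=st['tool_pos']; Rb=Rt*TB.inv(); o=p+.164*Rt.apply([0,0,1])-Rb.apply(GRIP)
    b=Rb.apply([1,0,0]); print('t',round(st['t'],2),'web',(EX.inv().apply(o+Rb.apply(WEB)-G)*1000).round(1),'pitch',np.degrees(np.arcsin(-b[2])).round(2),'yaw',np.degrees(np.arctan2(b[1],b[0])).round(2),'F rack',EX.inv().apply(st['force']).round(1),'M',st['wrist_torque'].round(2))
E
python3 - <<'E'
from h import *
where()
rows([hang(-.025,-.005,27),hang(-.013,.001,27),hang(-.002,.007,27)])
E
```

```text
t 6.83 web [-45.5  -1.   -4.8] pitch 27.06 yaw 102.3 F rack [ 0.1 -0.  -2.5] M [-0.02 -0.1   0.04]
[0.02, -0.0, -0.0] [0.003, 0.001, -0.001]
[0.032, -0.0, -0.007] [0.003, 0.001, -0.001]
[0.043, -0.0, -0.013] [0.003, 0.001, -0.001]
```

Emit:
carry_out:
  targets:
    - {"hand": 0,"x": 0.008,"y": 0,"z": 0,"ax": 0,"ay": 0,"az": 0}
    - {"hand": 0,"x": 0.016,"y": 0,"z": 0,"ax": 0,"ay": 0,"az": 0}
    - {"hand": 0,"x": 0.02,"y": 0,"z": -0.001,"ax": 0,"ay": 0,"az": 0}
    - {"hand": 0,"x": 0.024,"y": 0,"z": -0.002,"ax": 0,"ay": 0,"az": 0}
    - {"hand": 0,"x": 0.028,"y": 0,"z": -0.004,"ax": 0,"ay": 0,"az": 0}
    - {"hand": 0,"x": 0.032,"y": 0,"z": -0.007,"ax": 0,"ay": 0,"az": 0}
    - {"hand": 0,"x": 0.032,"y": 0,"z": -0.007,"ax": 0,"ay": 0,"az": 0}

```text
t: 7.7
tool_pos: [0.5587, 0.2192, 0.3979]
orientation: [1.949, 2.425, -0.03]
force: [0.6, -0.1, -1.7]
opening: 0.0119
gripper_force: 45.0
```

```bash
python3 - <<'E'
from h import *
where()
rows([hang(-.007,.004,27),hang(-.003,.007,27)])
E
```

```text
t 7.7 web [-12.6  -1.1   1.4] pitch 27.05 yaw 102.32 F rack [-0.2 -0.5 -1.7] M [-0.01 -0.08  0.01]
[0.005, -0.0, -0.003] [0.004, 0.001, -0.001]
[0.009, -0.0, -0.006] [0.004, 0.001, -0.001]
```

No contact; going on to full depth.

Emit:
carry_out:
  targets:
    - {"hand": 0,"x": 0.003,"y": 0,"z": -0.002,"ax": 0,"ay": 0,"az": 0}
    - {"hand": 0,"x": 0.006,"y": 0,"z": -0.004,"ax": 0,"ay": 0,"az": 0}
    - {"hand": 0,"x": 0.009,"y": 0,"z": -0.006,"ax": 0,"ay": 0,"az": 0}
    - {"hand": 0,"x": 0.009,"y": 0,"z": -0.006,"ax": 0,"ay": 0,"az": 0}
    - {"hand": 0,"x": 0.009,"y": 0,"z": -0.006,"ax": 0,"ay": 0,"az": 0}

```text
t: 8.32
tool_pos: [0.5566, 0.2278, 0.4031]
orientation: [1.95, 2.425, -0.032]
force: [0.8, -0.3, -2.1]
opening: 0.0121
gripper_force: 45.0
```

```bash
python3 - <<'E'
from h import *
where()
rows([hang(-.002,.006,22),hang(-.002,.005,18),hang(-.002,.004,14),hang(-.002,.003,10),hang(-.002,.002,5),hang(-.002,.001,0)])
E
```

```text
t 8.32 web [-3.8 -0.9  6.6] pitch 27.06 yaw 102.32 F rack [-0.4 -0.7 -2.1] M [-0.04 -0.12 -0.01]
[-0.016, -0.0, 0.006] [0.003, 0.088, -0.001]
[-0.029, -0.0, 0.013] [0.003, 0.158, -0.001]
[-0.042, -0.0, 0.02] [0.003, 0.228, -0.001]
[-0.054, -0.0, 0.028] [0.003, 0.298, -0.001]
[-0.069, -0.0, 0.04] [0.003, 0.385, -0.0]
[-0.083, -0.0, 0.052] [0.003, 0.472, -0.0]
```

Emit:
carry_out:
  targets:
    - {"hand": 0,"x": -0.008,"y": 0,"z": 0.003,"ax": 0.001,"ay": 0.044,"az": 0}
    - {"hand": 0,"x": -0.016,"y": 0,"z": 0.006,"ax": 0.003,"ay": 0.088,"az": 0}
    - {"hand": 0,"x": -0.029,"y": 0,"z": 0.013,"ax": 0.003,"ay": 0.158,"az": 0}
    - {"hand": 0,"x": -0.042,"y": 0,"z": 0.02,"ax": 0.003,"ay": 0.228,"az": 0}
    - {"hand": 0,"x": -0.054,"y": 0,"z": 0.028,"ax": 0.003,"ay": 0.298,"az": 0}
    - {"hand": 0,"x": -0.054,"y": 0,"z": 0.028,"ax": 0.003,"ay": 0.298,"az": 0}
    - {"hand": 0,"x": -0.054,"y": 0,"z": 0.028,"ax": 0.003,"ay": 0.298,"az": 0}

```text
t: 9.2
tool_pos: [0.5686, 0.1743, 0.3773]
orientation: [-1.835, -2.283, -0.241]
force: [0.2, 0.4, -2.6]
opening: 0.0118
gripper_force: 45.0
```

```bash
python3 - <<'E'
from h import *
where()
rows([hang(-.0015,.003,7),hang(-.0015,.002,4),hang(-.0015,.0015,1),hang(-.0015,.001,-.5)])
E
```

```text
t 9.2 web [-1.8 -0.5  3.6] pitch 10.06 yaw 102.41 F rack [ 0.3 -0.2 -2.6] M [-0.25 -0.16  0.06]
[-0.01, -0.0, 0.004] [0.0, 0.053, -0.001]
[-0.021, -0.0, 0.009] [0.0, 0.106, -0.001]
[-0.031, -0.0, 0.013] [0.0, 0.158, -0.001]
[-0.036, -0.0, 0.016] [0.0, 0.184, -0.001]
```

Emit:
carry_out:
  targets:
    - {"hand": 0,"x": -0.005,"y": 0,"z": 0.002,"ax": 0,"ay": 0.026,"az": 0}
    - {"hand": 0,"x": -0.01,"y": 0,"z": 0.004,"ax": 0,"ay": 0.053,"az": 0}
    - {"hand": 0,"x": -0.016,"y": 0,"z": 0.006,"ax": 0,"ay": 0.08,"az": 0}
    - {"hand": 0,"x": -0.021,"y": 0,"z": 0.009,"ax": 0,"ay": 0.106,"az": 0}
    - {"hand": 0,"x": -0.026,"y": 0,"z": 0.011,"ax": 0,"ay": 0.132,"az": 0}
    - {"hand": 0,"x": -0.031,"y": 0,"z": 0.013,"ax": 0,"ay": 0.158,"az": 0}
    - {"hand": 0,"x": -0.031,"y": 0,"z": 0.013,"ax": 0,"ay": 0.158,"az": 0}
    - {"hand": 0,"x": -0.031,"y": 0,"z": 0.013,"ax": 0,"ay": 0.158,"az": 0}

```text
t: 10.2
tool_pos: [0.5743, 0.1482, 0.3565]
orientation: [-1.748, -2.175, -0.373]
force: [-0.4, -0.1, -2.6]
opening: 0.012
gripper_force: 45.0
```

```bash
python3 - <<'E'
from h import *
where()
rows([hang(-.0015,.000,-.5),hang(-.0015,-.001,-1)])
E
```

```text
t 10.2 web [-1.5 -0.5  1.7] pitch 0.94 yaw 102.41 F rack [-0.   0.4 -2.6] M [-0.35 -0.17 -0.  ]
[-0.006, -0.0, 0.003] [0.0, 0.025, -0.001]
[-0.008, -0.0, 0.004] [0.0, 0.034, -0.001]
```

Emit:
carry_out:
  targets:
    - {"hand": 0,"x": -0.002,"y": 0,"z": 0.001,"ax": 0,"ay": 0.008,"az": 0}
    - {"hand": 0,"x": -0.004,"y": 0,"z": 0.002,"ax": 0,"ay": 0.016,"az": 0}
    - {"hand": 0,"x": -0.0045,"y": 0,"z": 0.003,"ax": 0,"ay": 0.018,"az": 0}
    - {"hand": 0,"x": -0.0045,"y": 0,"z": 0.003,"ax": 0,"ay": 0.018,"az": 0}
    - {"hand": 0,"x": -0.0045,"y": 0,"z": 0.003,"ax": 0,"ay": 0.018,"az": 0}

```text
t: 10.82
tool_pos: [0.575, 0.1454, 0.3531]
orientation: [-1.737, -2.163, -0.389]
force: [-1.9, -1.3, 4.7]
opening: 0.012
gripper_force: 45.0
```

```bash
python3 - <<'E'
from h import *
where()
rows([hang(-.0015,.000,0),hang(-.0015,-.001,0),hang(-.0015,-.002,0)])
E
```

```text
t 10.82 web [-1.4 -0.7  0.8] pitch -0.14 yaw 102.44 F rack [-0.9  2.1  4.7] M [0.3  0.53 0.29]
[0.0, -0.0, 0.001] [0.001, -0.002, 0.0]
[-0.0, -0.0, 0.001] [0.001, -0.002, 0.0]
[-0.001, -0.0, 0.002] [0.001, -0.002, 0.0]
```

Emit:
carry_out:
  targets:
    - {"hand": 0,"x": 0,"y": 0,"z": 0,"ax": 0,"ay": 0,"az": 0}
    - {"hand": 0,"x": 0,"y": 0,"z": 0,"ax": 0,"ay": 0,"az": 0}
    - {"hand": 20,"x": 0,"y": 0,"z": 0,"ax": 0,"ay": 0,"az": 0}
    - {"hand": 40,"x": 0,"y": 0,"z": 0,"ax": 0,"ay": 0,"az": 0}
    - {"hand": 55,"x": 0,"y": 0,"z": 0,"ax": 0,"ay": 0,"az": 0}
    - {"hand": 55,"x": 0,"y": 0,"z": 0,"ax": 0,"ay": 0,"az": 0}
    - {"hand": 55,"x": 0,"y": 0,"z": 0,"ax": 0,"ay": 0,"az": 0}
    - {"hand": 55,"x": 0,"y": 0,"z": 0,"ax": 0,"ay": 0,"az": 0}
  newtons: 4

```text
t: 11.82
tool_pos: [0.5749, 0.1454, 0.3519]
orientation: [-1.738, -2.162, -0.387]
force: [0.3, 0.4, 0.0]
opening: 0.0508
gripper_force: 0.0
```

```bash
python3 - <<'E'
from h import *
show()
E
```

```text
{'t': 11.825, 'tool_pos': [0.5749, 0.1454, 0.3519], 'orientation': [-1.738, -2.1624, -0.3869], 'force': [0.2572, 0.3831, 0.0179], 'q': [0.0252, 0.1623, 1.5838, 0.431, 1.4924, -0.2471], 'opening': 0.0508, 'gripper_force': 0.0}
```

Emit:
carry_out:
  targets:
    - {"hand": 55,"x": 0,"y": 0,"z": -0.015,"ax": 0,"ay": 0,"az": 0}
    - {"hand": 55,"x": 0,"y": 0,"z": -0.04,"ax": 0,"ay": 0,"az": 0}
    - {"hand": 55,"x": 0,"y": 0,"z": -0.08,"ax": 0,"ay": 0,"az": 0}
    - {"hand": 55,"x": -0.03,"y": 0,"z": -0.12,"ax": 0,"ay": 0,"az": 0}
    - {"hand": 55,"x": -0.08,"y": 0,"z": -0.13,"ax": 0,"ay": 0,"az": 0}
    - {"hand": 55,"x": -0.13,"y": 0,"z": -0.13,"ax": 0,"ay": 0,"az": 0}
    - {"hand": 55,"x": -0.18,"y": 0,"z": -0.11,"ax": 0,"ay": 0,"az": 0}
    - {"hand": 55,"x": -0.22,"y": 0,"z": -0.1,"ax": 0,"ay": 0,"az": 0}

```text
t: 12.82
tool_pos: [0.6268, -0.0926, 0.3483]
orientation: [-1.739, -2.161, -0.387]
force: [-0.9, -0.7, 0.4]
opening: 0.0511
gripper_force: 0.0
```

```bash
python3 - <<'E'
from h import *
show()
im,d=read_camera('top'); np.savez('top3.npz',im=im,d=d)
cv2.imwrite('pics/after.png',cv2.resize(im[90:270,120:340],(733,600)))
E
```

```text
{'t': 12.825, 'tool_pos': [0.6268, -0.0926, 0.3483], 'orientation': [-1.7391, -2.1614, -0.3867], 'force': [-0.8787, -0.7, 0.3569], 'q': [-0.3376, 0.3505, 1.3695, 0.3705, 1.6572, -0.5652], 'opening': 0.0511, 'gripper_force': 0.0}
```

View pics/after.png

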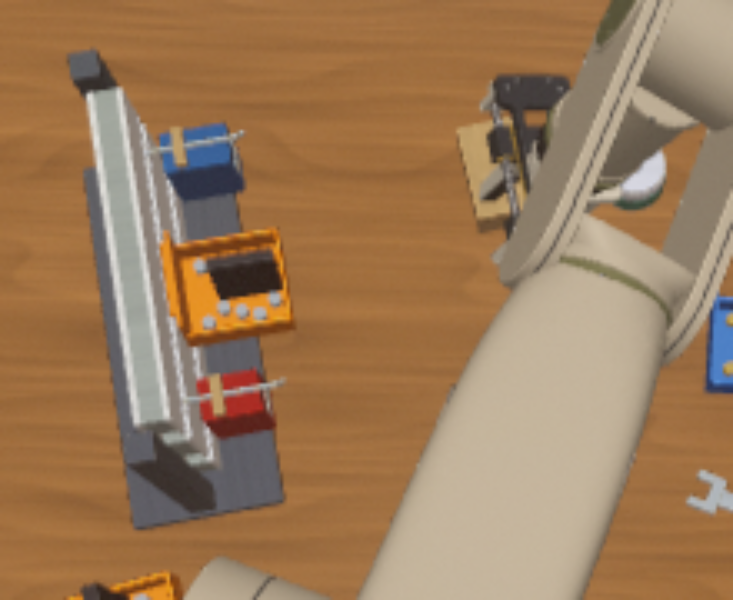

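```bash
python3 - <<'E'
from h import *
z=np.load('top3.npz'); D=[z['d']]+[read_camera('top')[1] for _ in range(5)]; im=z['im']; d=np.median(D,0); P=pts('top',d); P[...,2]-=.0014
H=cv2.cvtColor(im,cv2.COLOR_BGR2HSV)
m=np.zeros(d.shape,bool); m[155:196,165:212]=1; m&=(d>0)
Q=EX.inv().apply((P-G).reshape(-1,3)).reshape(P.shape)*1000
o=m&(H[...,0]<18)&(H[...,1]>190)
for x0 in range(-110,20,6):
    s=o&(Q[...,0]>=x0)&(Q[...,0]<x0+6)
    if s.sum(): print(x0,s.sum(),'Z',np.percentile(Q[s][:,2],[2,25,50,75,98]).round(1),'Y',Q[s][:,1].min().round(1),Q[s][:,1].max().round(1))
r=m&(Q[...,2]<-28)&(Q[...,2]>-48)&(Q[...,0]<-8); q=Q[r]; k=abs(abs(q[:,1])-43)<6; A=np.c_[q[k][:,:2],np.ones(k.sum())]; cf=np.linalg.lstsq(A,q[k][:,2],rcond=None)[0]; print('rim',k.sum(),cf, 'slope deg',np.degrees(np.arctan(cf[:2])), q[:,0].min())
f=m&(H[...,2]<60)&(Q[...,2]>15); print('fin',f.sum(),[Q[f][:,i].min().round(1) for i in range(3)],[Q[f][:,i].max().round(1) for i in range(3)])
E
```

```text
-104 30 Z [-54.6 -42.5 -41.3 -39.7 -17.9] Y -41.2 44.4
-98 30 Z [-78.2 -75.3 -60.1 -44.5 -24.3] Y -45.1 44.9
-92 20 Z [-78.6 -76.  -67.  -55.8 -43. ] Y -43.1 44.5
-86 23 Z [-78.  -75.6 -63.4 -50.4 -36.8] Y -42.7 45.0
-80 28 Z [-133.7  -75.2  -71.   -56.3  -37.2] Y -99.5 44.7
-74 25 Z [-78.  -74.5 -65.4 -50.2 -39.3] Y -43.2 44.7
-68 26 Z [-78.3 -73.3 -65.4 -47.9 -36.9] Y -43.6 44.6
-62 22 Z [-77.  -74.7 -71.4 -51.5 -37.6] Y -42.7 44.2
-56 22 Z [-75.9 -72.5 -66.9 -54.2 -39.4] Y -43.3 44.4
-50 23 Z [-74.3 -71.1 -62.9 -52.1 -39.6] Y -42.9 44.0
-44 24 Z [-74.5 -72.3 -59.6 -44.4 -37.1] Y -42.8 44.7
-38 25 Z [-74.1 -72.1 -66.  -45.2 -35.6] Y -42.8 44.4
-32 39 Z [-75.5 -73.7 -71.5 -58.4 -35.8] Y -42.5 45.4
-26 35 Z [-74.8 -72.4 -70.6 -58.3 -37.2] Y -42.8 44.6
-20 46 Z [-74.9 -72.5 -70.5 -56.  -36.3] Y -43.2 44.7
-14 54 Z [-74.4 -72.9 -71.6 -60.7 -36.2] Y -42.6 44.6
-8 157 Z [-73.1 -60.2 -23.9   3.5   6.7] Y -42.6 44.4
-2 16 Z [1.3 3.5 4.  5.  7. ] Y -30.6 33.3
rim 135 [ 2.22990650e-02  5.33867914e-03 -3.88135983e+01] slope deg [1.27743061 0.30588088] -101.84251452107469
fin 21 [np.float64(-97.0), np.float64(3.4), np.float64(15.2)] [np.float64(-43.2), np.float64(6.3), np.float64(26.2)]
```

```bash
python3 -c "
from h import *
print(robot.close_job())"
```

```text
the job is handed in; nothing more can be done
None
```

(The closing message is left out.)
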